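# Take the bisque cover out of the decorating jig onto the banding wheel

## Task

Swing the lid of the plywood jig up and past vertical so that it stays open by itself, without flinging it over or letting it drop. Then lift the bisque butter-dish cover out by the ridge on its top and set it down gently, upright and centred, on the head of the banding wheel: lower it until you feel it land, do not drop it or press it down, and grip it lightly, as bisque chips. Leave the lid open and the other pots and tools where they are.

Things in the scene. Friction and masses are not known exactly. Their poses are not given: they have to be found in the camera images.
- jig: fixed plywood clamshell jig, lid shut. Origin: centre of its underside, on the table; own x points from the lid's bar to the hinge, y along the hinge, z up. Base 180 mm (x) by 200 mm (y), walls 12 mm thick, 45 mm high; two 30 mm wide hinge posts 75 mm high at x 90 to 110 mm, y +-70 mm. Lid: windowed panel 180 x 200 x 12 mm, top 88 mm above the table, skirt 30 mm down at front and sides.
- lid (a joint): angle of the jig's lid in rad: 0 shut, 1.57 vertical, 2.0 wide open against its stop; opening carries the bar up and over the hinge towards the jig's +x. Lid about 0.6 kg, hinge damped (0.15 N m s/rad): let go before vertical it falls shut, let go past 1.7 it leans open against the stop.
- lid_bar (a point): middle of the lid's round pull bar: 10 mm thick, 110 mm between its end arms, parallel to the jig's y. Shut: at x -135, z 82 mm of the jig, 40 mm clear between bar and lid edge. It moves with the lid, radius 235 mm about lid_hinge. Pinched from above across the bar it turns between the fingers, so the hand can stay pointing down all the way.
- lid_hinge (a point): point on the lid's hinge line, midway, at x = +100 mm, z = 76 mm of the jig. The hinge line runs along the jig's y.
- cover: loose bisque cover in the jig, seen through the window: block 100 (its x) x 75 (y) x 26 mm with a grip ridge on its middle, 50 mm long (x), 16 mm thick (y), up to 50 mm height. Origin: centre of its underside, z up. 0.17 to 0.35 kg. Lies on the jig's floor, 20 mm above the table, its x along the jig's x within a few degrees, between 8 mm high fences with 4 mm of play each side.
- wheel: fixed banding wheel (small turntable): round aluminium head, 190 mm diameter, 12 mm thick, level and centred over the base. Origin: centre of the base's underside, on the table. The top of the head is 55 to 130 mm above the table: the height differs every time and is not in the readings, look or feel for it. It is clamped and does not yield.
- brush: paint brush about 170 mm long lying between the jig and the wheel; a bystander, leave it. Origin: centre of its underside.
- rib: flat wooden D-shaped throwing rib, 64 mm wide, 6 mm thick, lying flat; a bystander, leave it. Origin: centre of its underside.
- glaze_jar: jar of 72 mm diameter, 85 mm tall; a bystander, leave it. Origin: centre of its underside.
- mug: bisque mug, 80 mm across, 90 mm tall; a bystander, leave it. Origin: centre of its underside.
- bowl: white bowl, 130 mm across, 55 mm tall; a bystander, leave it. Origin: centre of its underside.
- cup: bisque cup, 72 mm across, 70 mm tall; a bystander, leave it. Origin: centre of its underside.
Things that resemble listed ones, but are neither listed nor needed, are in the scene too. What is shaped like the cover but orange or yellow is not meant.

How it is judged:
On the way, in this order (a step that is already met when the one before it is completed fails the run):
1. the lid is past vertical (over 1.7 rad) and stays there with the fingers off the jig (value of joint lid above 1.7 rad and contact force between the fingers and jig below 0.1 N), for 0.3 s.
2. the cover is lifted clear out of the jig (70 mm or more above its floor) in the fingers (z of cover in the frame of jig above 0.09 m and contact force between the fingers and cover above 0.5 N), for 0.1 s.
At the end, for the whole second after the job is handed in: The lid is still open past vertical (over 1.7 rad); the cover rests upright (within 0.1 rad) on the wheel's head, its centre within 25 mm of the wheel's axis, at rest and released (value of joint lid above 1.7 rad and horizontal distance between cover and wheel below 0.025 m and angle between cover's own z axis and vertical below 0.1 rad and contact force between cover and wheel above 0.5 N and linear speed of cover below 0.02 m/s and contact force between the fingers and cover below 0.1 N); the robot touches nothing.
It fails at once if the lid is flung or dropped (over 3 rad/s) (velocity of joint lid above 3 rad/s or velocity of joint lid below -3 rad/s).
It fails at once if the cover falls freely (over 0.35 m/s with no finger on it) (linear speed of cover above 0.35 m/s and contact force between the fingers and cover below 0.05 N).
It fails at once if the cover is pressed onto the wheel with over 25 N (contact force between cover and wheel above 25 N).
It fails at once if the cover is squeezed hard (over 80 N in all on both sides) (contact force between the fingers and cover above 80 N).
It fails at once if a bystander is moved by more than 30 mm (distance of any of brush, rib, glaze_jar, mug, bowl, cup from where it was at the start of the episode above 0.03 m).
It also fails if it takes over 70 s, if anything falls off the work surface, if the arm or the gripper's body presses on something with over 40 N, if the wrist force passes 120 N, or if a joint passes its speed limit or range.

## Robot

A 7-joint arm with a two-finger parallel gripper is mounted at the origin on the work surface. World frame = base frame: x ahead of the robot, y to its left, z up, the work surface at z = 0. Lengths are in m, angles in rad, forces in N, time in s.
With the tool pointing down it reaches from about 0.425 to 0.925 m from the base axis. Payload 6.8 kg.
Tool frame: the origin (TCP) lies between the finger pads; the fingertips stand 14 mm ahead of it and the grasp point (between the pads) lies 5 mm behind it; z points along the fingers, y is the line along which they close (so a half turn about z gives the same grasp; the last joint's range is limited). The gripper opens to 88 mm and grips with 3 to 60 N. Pads are 20 mm wide; open, the fingers measure 115 mm over their backs; the gripper's body (75 mm by 178 mm) begins 61 mm behind the grasp point.
Start: joints at [-1.451, 0.477, 0.022, 1.555, -0.011, 1.109, -0.083], TCP at [0.152, 0.658, 0.237] pointing down, gripper open.
Joint ranges: [-2.96, 2.96], [-0.34, 2.1], [-1.41, 1.46], [0.24, 2.44], [-1.37, 4.51], [0.17, 1.92], [-2.96, 2.96]. Speed limits (rad/s): [2.39, 2.39, 3.14, 3.14, 3.14, 3.14, 3.14].

## Interface

Orientations are given as a unit quaternion [x, y, z, w].
In Python, from plant import robot, eyes, nets gives the robot as it stands.
- The arm moves only by the tool move_arm, never from a script. Its argument "targets" is a list of rows, each an object with "offset": the shift along the tool's x, y, z in m, a list of three; "roll": the turn about the tool's z in rad. A call has 1 to 5 rows; each row shifts and turns the commanded pose from where the row before left it, along the tool's axes as they then stand; what a row does not reach is not made up. A row lasts 1/12 s, in which the tool goes at most 41.7 mm and 7.16 degrees, less where a joint would pass 70% of its speed; a pose out of reach is approached as far as the arm can. A call with a gripper value outside its range is refused whole. "gripper" is the finger opening in m, from 0 to 0.0878, set as the call begins (left out, the last holds). The fingers move at their own pace and stop on an object; "grip_force" is the grip in N (left out, the last holds). Time passes only in rows, so rows that do not move let the fingers close. It gives the time, the measured TCP pose, the force, the opening and the grip force at its end, in the units of the state.
- robot.state(): the state, without advancing time (a new reading comes with each control period).
- eyes.camera(name): name is "side" or "top"; returns a dict with "img" (420x560x3 uint8, red, green, blue), "fx", "fy", "cx", "cy" (pixels), "xyz" and "attitude" of the camera in the world. Camera axes: x right, y up, looking along -z (the intrinsics and any distortion apply to the point x, -y, -z); pixel columns grow to the right and rows downward; lengths in m; the calibration is good to about 2 mm. A picture is of the moment at which its call begins. There is no depth.
- robot.sign_off(): hands the job in; it is judged then, once.
Trained networks look in the newest picture that a camera, given by its name, has taken for a name from the list of things; names that differ only in an ending like _2 or _b are one class to them, and where a whole thing is asked for, a point or a joint stands for the part that bears it (a point fixed in the world has none). Each returns a list of dicts, best first, with "score" (0 to 1); they miss things now and then, are a little off and sometimes report something else, mostly with a low value. They report only what shows in the picture. A call takes as long as a camera call. They do not tell look-alikes from the thing itself.
- nets.boxes_of(camera, query): "position" ([x, y, z] in m, in world coordinates, good to about 4 mm: the middle of the surface that is visible of it).
The state is a dict: "clock": time; "joint_positions": joint angles; "dq": joint speeds; "joint_torque": joint torques, N m; "position": TCP position; "tool_rot": TCP orientation; "contact_force": force on the tool from outside, world axes, zero at the start; "ft_torque": the same for the moment, N m; "grip_width": finger opening in m; "gripper_force": force on a finger pad.
Only numpy, scipy, OpenCV 4.12 (cv2) and the standard library are available. Lean on these libraries where they do the work, as an engineer would, in place of code of your own. Each camera call takes 0.05 s, during which the arm holds its last target. There are 200 camera calls.

## Working session

There is one attempt and no reset: what is moved stays moved. The work goes in short steps, Python scripts to look and compute and a tool call to move; the robot and the scene stay as the last step left them, time stands still between calls to the robot, and variables do not carry over. Pictures are saved under pics/ and viewed, at most 10 in all, crops included, and the job is handed in when it is done.

Besides the shell and the picture viewer there is one more tool, called after "Call:" as name([rows], argument=value, ...), one row to a line, values as JSON. move_arm: Moves the arm, as the interface text tells. Its arguments: {"type":"object","properties":{"targets":{"type":"array"},"gripper":{"type":"number"},"grip_force":{"type":"number"}},"required":["targets"]}

```bash
mkdir -p pics; ls
cat > h.py <<'E'
import cv2,numpy as np
from scipy.spatial.transform import Rotation as R
from plant import robot,eyes,nets
def snap(n,f=None):
    c=eyes.camera(n)
    if f: cv2.imwrite('pics/'+f,c['img'][:,:,::-1])
    return c
def proj(c,p):
    q=R.from_quat(c['attitude']).inv().apply(np.atleast_2d(p)-c['xyz'])
    return np.c_[c['cx']+c['fx']*q[:,0]/-q[:,2], c['cy']+c['fy']*-q[:,1]/-q[:,2]]
def back(c,uv,z):
    uv=np.atleast_2d(uv); d=np.c_[(uv[:,0]-c['cx'])/c['fx'],-(uv[:,1]-c['cy'])/c['fy'],-np.ones(len(uv))]
    d=R.from_quat(c['attitude']).apply(d); o=np.array(c['xyz'])
    return o+d*((z-o[2])/d[:,2])[:,None]
E
python3 - <<'E'
from h import *
for n in('top','side'):
    c=snap(n,n+'1.png'); print({k:v for k,v in c.items() if k!='img'})
    for q in['jig','lid','lid_bar','cover','wheel','brush','rib','glaze_jar','mug','bowl','cup']:
        for d in nets.boxes_of(n,q)[:3]: 
            p=np.array(d['position']);print(q,round(d['score'],2),p.round(3),proj(c,p).round()[0])
print(robot.state())
E
```

```text
pics
{'fx': 447.58630944682363, 'fy': 447.58630944682363, 'cx': 277.7645970203746, 'cy': 207.53051141222716, 'xyz': array([0.30782121, 0.0015789 , 1.12757329]), 'attitude': array([ 0.08005783, -0.07758787, -0.69113244,  0.7140776 ])}
jig 0.96 [0.479 0.233 0.088] [182. 231.]
lid 0.59 [0.483 0.227 0.091] [184. 230.]
lid_bar 0.71 [ 0.285 -0.357  0.021] [427. 324.]
lid_bar 0.68 [0.481 0.234 0.086] [182. 231.]
lid_bar 0.33 [ 0.762 -0.018  0.044] [291. 129.]
cover 0.93 [0.491 0.246 0.044] [181. 229.]
cover 0.85 [ 0.394 -0.161  0.029] [346. 275.]
cover 0.77 [0.72  0.254 0.026] [186. 144.]
wheel 0.79 [ 0.588 -0.192  0.117] [365. 189.]
wheel 0.29 [0.482 0.227 0.09 ] [184. 230.]
brush 0.66 [ 0.534 -0.026  0.018] [292. 218.]
brush 0.5 [0.31  0.302 0.03 ] [152. 304.]
rib 0.97 [0.411 0.032 0.003] [267. 267.]
glaze_jar 0.78 [0.732 0.095 0.082] [246. 133.]
mug 0.58 [ 0.762 -0.02   0.04 ] [292. 130.]
bowl 0.71 [ 0.29  -0.358  0.022] [428. 322.]
cup 0.83 [0.307 0.301 0.034] [152. 305.]
{'fx': 487.89132203497826, 'fy': 487.89132203497826, 'cx': 276.6252063855033, 'cy': 205.41378758193682, 'xyz': array
[... 797 characters left out ...]
ns': array([-1.45113898,  0.47699259,  0.02241552,  1.55538855, -0.01148484,
        1.10931602, -0.08310798]), 'dq': array([-0.00167238, -0.00042958,  0.00092452,  0.00049904, -0.00053437,
        0.00020994, -0.00177153]), 'joint_torque': array([-5.99133036e-04, -5.82723463e+01,  1.53293241e+00, -2.72944039e+01,
       -5.43913082e-02,  1.01413170e-02,  3.50186610e-05]), 'position': array([0.15242163, 0.65758467, 0.23667403]), 'tool_rot': array([1.13650582e-01, 9.93520782e-01, 1.20316008e-05, 3.85426386e-06]), 'contact_force': array([-0.15056351,  1.20125485, -0.28815386]), 'ft_torque': array([-0.01738164,  0.01987563, -0.04414362]), 'gripper_force': 0.0, 'grip_width': 0.08731569393295746}
```

Run:
```python
import cv2
a=cv2.imread('pics/top1.png');cv2.imwrite('pics/topcrop.png',cv2.resize(a[120:330,90:370],(800,600),interpolation=cv2.INTER_CUBIC))
```

```text
(no output)
```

View pics/topcrop.png

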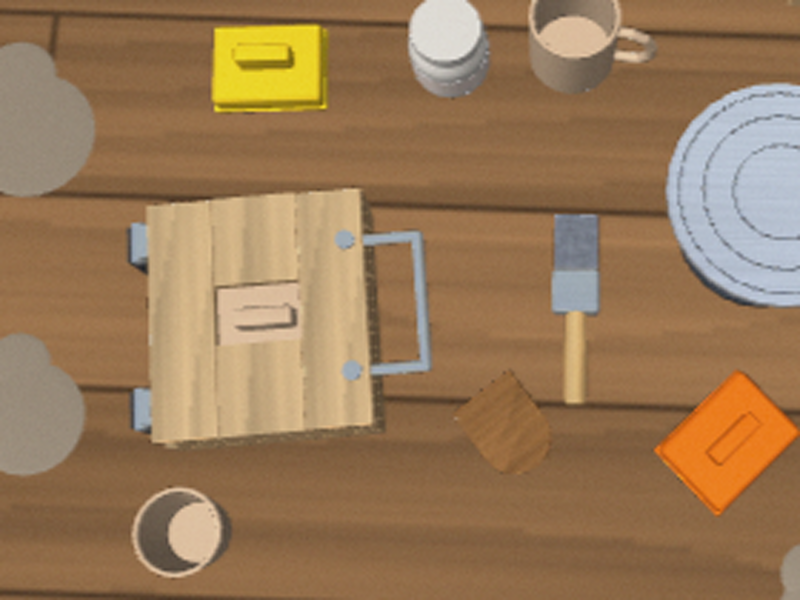

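View pics/side1.png

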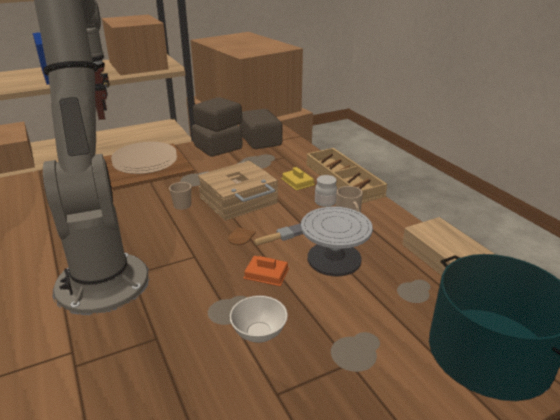

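Side view: jig (238,185), with its bar towards the wheel, and the wheel head at (336,226). What could be taken for the cover in the top picture: the bisque one through the jig window (181,229), the yellow one (186,144) and the orange one (346,275). I choose the bisque one in the jig, and the crop confirms it. The bar runs between (236,202) and (240,250), right of the lid. The hinge is on the left, so jig +x is roughly world +y.

Run:
```python
from h import *
c=snap('top');s=snap('side')
uv=lambda p:np.array(p)/(800/280)+[90,120]
bar=back(c,uv([(418,233),(428,370)]),.082);print('bar',bar.round(3),bar.mean(0).round(4))
lid=back(c,uv([(147,206),(360,189),(372,432),(153,443)]),.088);print('lid',lid.round(3),lid.mean(0).round(4))
rid=back(c,uv([(236,312),(296,317)]),.07);print('ridge',rid.round(4))
ax=lid[[0,3]].mean(0)-lid[[1,2]].mean(0);print('len',np.linalg.norm(ax),'yaw',np.degrees(np.arctan2(ax[1],ax[0])), 'width',np.linalg.norm(lid[0]-lid[3]))
d=bar[1]-bar[0];print('bar yaw',np.degrees(np.arctan2(d[1],d[0])),np.linalg.norm(d))
# wheel fit: search x,y,z of head disc by edges in both images
def edge(cam):
    g=cv2.GaussianBlur(cv2.cvtColor(cam['img'],cv2.COLOR_RGB2Lab).astype(np.float32),(0,0),1)
    return np.sqrt(sum(cv2.Sobel(g[...,i],cv2.CV_32F,1,0)**2+cv2.Sobel(g[...,i],cv2.CV_32F,0,1)**2 for i in range(3)))
E=[(c,np.minimum(edge(c),80)),(s,np.minimum(edge(s),80))]
t=np.linspace(0,2*np.pi,120);circ=np.c_[np.cos(t),np.sin(t),0*t]*.095
def f(p):
    r=0
    for cam,e in E:
        q=proj(cam,circ+p).astype(np.float32);r-=cv2.remap(e,q[:,0].reshape(-1,1),q[:,1].reshape(-1,1),1).mean()
    return r
from scipy.optimize import brute,fmin
r=brute(f,((.55,.62,),(-.23,-.17),(.055,.131)),Ns=16,finish=fmin);print('wheel',r,f(r))
for z in np.arange(.055,.135,.01):
    q=fmin(lambda v:f([v[0],v[1],z]),r[:2],disp=0);print(z,q,f([*q,z]))
```

```text
bar [[0.557 0.109 0.082]
 [0.441 0.095 0.082]] [0.4991 0.1021 0.082 ]
lid [[0.571 0.337 0.088]
 [0.592 0.16  0.088]
 [0.389 0.137 0.088]
 [0.374 0.313 0.088]] [0.4816 0.2367 0.088 ]
ridge [[0.4865 0.2594 0.07  ]
 [0.484  0.2088 0.07  ]]
len 0.17777142939888171 yaw 95.67990109203586 width 0.19826501103639965
bar yaw -172.90262518235588 0.11617113948362512
wheel [ 0.59461893 -0.19123148  0.1139534 ] -159.86452
0.055 [ 0.62071705 -0.20096465] -85.02059
0.065 [ 0.61253778 -0.20105732] -84.88245
0.07500000000000001 [ 0.60514148 -0.19771282] -94.282524
0.085 [ 0.6025439  -0.19573776] -103.04674
0.095 [ 0.60070881 -0.19350928] -112.559845
0.10500000000000001 [ 0.59742643 -0.1892008 ] -140.48747
0.11500000000000002 [ 0.59429476 -0.19155861] -159.82516
0.125 [ 0.59053142 -0.18953691] -117.35602
0.135 [ 0.58848457 -0.18605599] -107.1646
```

Measurements agree with the given sizes: lid 178x198 mm, yaw about 96°, bar at (0.498,0.102), wheel at (0.594,-0.191) with its top about 0.114 up. I turn first, then travel to above the bar.

Call:
move_arm([
  {"offset": [0,0,0],"roll": -0.113},
  {"offset": [0,0,0],"roll": -0.113},
  {"offset": [0,0,0],"roll": -0.113},
  {"offset": [-0.015,-0.033,0],"roll": 0},
  {"offset": [-0.015,-0.033,0],"roll": 0},
], gripper=0.045, grip_force=12)

```text
clock: 1.72
position: [0.1881, 0.5958, 0.2362]
tool_rot: [-0.058, 0.998, 0.0, -0.0]
contact_force: [1.2, -0.7, 0.7]
grip_width: 0.0582
gripper_force: 0.0
```

Call:
move_arm([
  {"offset": [-0.016,-0.033,0],"roll": 0},
  {"offset": [-0.016,-0.033,0],"roll": 0},
  {"offset": [-0.016,-0.033,0],"roll": 0},
  {"offset": [-0.016,-0.033,0],"roll": 0},
  {"offset": [-0.016,-0.033,0],"roll": 0},
])

```text
clock: 2.13
position: [0.2881, 0.4386, 0.2369]
tool_rot: [-0.056, 0.998, 0.0, 0.0]
contact_force: [0.4, 0.3, -0.2]
grip_width: 0.0449
gripper_force: 0.0
```

Call:
move_arm([
  {"offset": [-0.016,-0.033,0],"roll": 0},
  {"offset": [-0.016,-0.033,0],"roll": 0},
  {"offset": [-0.016,-0.033,0],"roll": 0},
  {"offset": [-0.016,-0.033,0],"roll": 0},
  {"offset": [-0.016,-0.033,0],"roll": 0},
])

```text
clock: 2.55
position: [0.3859, 0.2835, 0.237]
tool_rot: [-0.056, 0.998, 0.0, 0.0]
contact_force: [0.6, 1.0, 0.3]
grip_width: 0.0452
gripper_force: 0.0
```

Call:
move_arm([
  {"offset": [-0.016,-0.033,0],"roll": 0},
  {"offset": [-0.016,-0.033,0],"roll": 0},
  {"offset": [-0.016,-0.033,0],"roll": 0},
  {"offset": [-0.016,-0.033,0],"roll": 0},
  {"offset": [-0.016,-0.033,0],"roll": 0},
])

```text
clock: 2.97
position: [0.4838, 0.1284, 0.237]
tool_rot: [-0.056, 0.998, 0.0, 0.0]
contact_force: [0.6, 1.4, 0.3]
grip_width: 0.0453
gripper_force: 0.0
```

```bash
cat >> h.py <<'E'
def go(p,yaw=None):
    """tool-axis offset from the present pose to p; roll to bring tool y to yaw (deg, mod 180)"""
    s=robot.state(); M=R.from_quat(s['tool_rot']).as_matrix(); y=np.degrees(np.arctan2(M[1,1],M[0,1]))
    if yaw is not None: print('roll',round(-np.radians((yaw-y+90)%180-90),4))
    print('pos',s['position'].round(4),'yaw',y.round(2),'w',round(s['grip_width'],4),'F',s['contact_force'].round(1),'t',round(s['clock'],2)); print('off',(M.T@(np.array(p)-s['position'])).round(4))
E
python3 -c "
from h import *
go([.498,.1023,.077],96.4); c=snap('top','top2.png'); s=snap('side')
a=c['img'][170:290,150:310,::-1]; b=s['img'][130:250,180:340,::-1]
cv2.imwrite('pics/both2.png',np.hstack([cv2.resize(a,(400,300),interpolation=2),cv2.resize(b,(400,300),interpolation=2)]))"
```

```text
roll -0.0004
pos [0.4838 0.1284 0.237 ] yaw 96.37 w 0.0453 F [0.6 1.4 0.3] t 2.97
off [-0.0111 -0.0276  0.16  ]
```

View pics/both2.png

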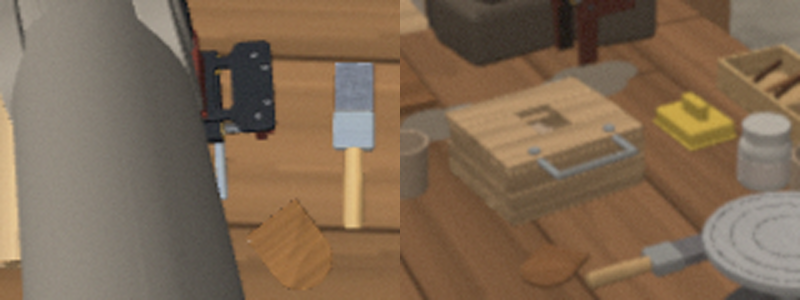

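The arm hides the jig from the top camera. The side view shows the bar clear, with ends at about (238,199) and (274,193). I check the estimate against that.

```bash
python3 -c "
from h import *
s=snap('side'); p=back(s,[(238,198.8),(273.6,193.2)],.082);print(p.round(4),p.mean(0).round(4)); print(proj(s,[[.557,.109,.082],[.441,.095,.082],[.498,.1023,.082]]).round(1))"
```

```text
[[0.4341 0.1086 0.082 ]
 [0.5466 0.0905 0.082 ]] [0.4903 0.0995 0.082 ]
[[274.  189.9]
 [241.8 200.3]
 [257.9 195. ]]
```

Call:
move_arm([
  {"offset": [-0.011,-0.0276,0],"roll": 0},
  {"offset": [0,0,0.035],"roll": 0},
  {"offset": [0,0,0.035],"roll": 0},
  {"offset": [0,0,0.02],"roll": 0},
  {"offset": [0,0,0],"roll": 0},
])

```text
clock: 3.53
position: [0.4937, 0.1044, 0.1429]
tool_rot: [-0.057, 0.998, -0.001, -0.004]
contact_force: [-1.1, 1.0, 0.2]
grip_width: 0.0446
gripper_force: 0.0
```

Call:
move_arm([
  {"offset": [0,0,0.02],"roll": 0},
  {"offset": [0,0,0.015],"roll": 0},
  {"offset": [0,0,0.015],"roll": 0},
  {"offset": [0,0,0.015],"roll": 0},
  {"offset": [0,0,0],"roll": 0},
])

```text
clock: 3.95
position: [0.4959, 0.1049, 0.0808]
tool_rot: [-0.056, 0.998, -0.0, -0.001]
contact_force: [-0.2, -0.2, 0.1]
grip_width: 0.045
gripper_force: 0.0
```

Call:
move_arm([
  {"offset": [0,0,0],"roll": 0},
  {"offset": [0,0,0],"roll": 0},
  {"offset": [0,0,0],"roll": 0},
  {"offset": [0,0,0],"roll": 0},
  {"offset": [0,0,0],"roll": 0},
], gripper=0, grip_force=12)

```text
clock: 4.37
position: [0.4975, 0.104, 0.0824]
tool_rot: [-0.056, 0.998, 0.0, 0.001]
contact_force: [0.2, -0.2, -0.8]
grip_width: 0.0154
gripper_force: 0.0
```

```bash
python3 -c "
from h import *
go([.498,.1023,.077],96.4); s=snap('side')
b=s['img'][110:230,180:340,::-1]
cv2.imwrite('pics/s3.png',cv2.resize(b,(640,480),interpolation=2))"
```

```text
roll -0.0005
pos [0.4975 0.104  0.0824] yaw 96.37 w 0.0154 F [ 0.2 -0.2 -0.8] t 4.37
off [-0.0003 -0.0018  0.0054]
```

View pics/s3.png

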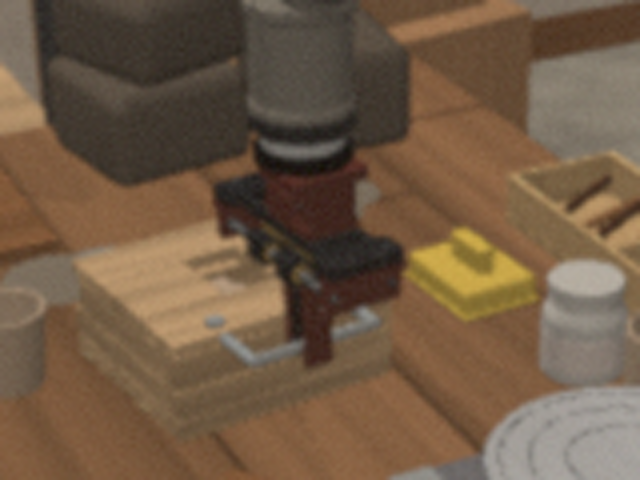

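The fingers straddle the bar, one in front and one in the gap. I lower a little and finish closing.

Call:
move_arm([
  {"offset": [0,0,0.004],"roll": 0},
  {"offset": [0,0,0],"roll": 0},
  {"offset": [0,0,0],"roll": 0},
  {"offset": [0,0,0],"roll": 0},
], gripper=0, grip_force=12)

```text
clock: 4.75
position: [0.4988, 0.1019, 0.0788]
tool_rot: [-0.055, 0.999, -0.001, 0.002]
contact_force: [2.4, -5.3, 6.3]
grip_width: 0.0095
gripper_force: 12.0
```

```bash
python3 -c "
import numpy as np
a=.0255+np.linspace(0,1.92,26)
for i,(p,q) in enumerate(zip(np.diff(-.235*np.cos(a)),-np.diff(.235*np.sin(a)))): print(i,round(p,4),round(q,4))"
```

```text
0 0.0012 -0.018
1 0.0025 -0.0179
2 0.0039 -0.0176
3 0.0052 -0.0173
4 0.0065 -0.0168
5 0.0078 -0.0163
6 0.009 -0.0156
7 0.0102 -0.0149
8 0.0113 -0.014
9 0.0124 -0.0131
10 0.0133 -0.0122
11 0.0142 -0.0111
12 0.015 -0.01
13 0.0158 -0.0088
14 0.0164 -0.0075
15 0.0169 -0.0063
16 0.0174 -0.005
17 0.0177 -0.0036
18 0.0179 -0.0022
19 0.018 -0.0009
20 0.018 0.0005
21 0.0179 0.0019
22 0.0177 0.0033
23 0.0174 0.0046
24 0.017 0.006
```

Call:
move_arm([
  {"offset": [0,0.0012,-0.018],"roll": 0},
  {"offset": [0,0.0025,-0.018],"roll": 0},
  {"offset": [0,0.0039,-0.0176],"roll": 0},
  {"offset": [0,0.0052,-0.0173],"roll": 0},
  {"offset": [0,0.0065,-0.0168],"roll": 0},
], grip_force=15)

```text
clock: 5.17
position: [0.4963, 0.1205, 0.1667]
tool_rot: [-0.054, 0.999, -0.001, 0.001]
contact_force: [4.8, -5.5, -1.7]
grip_width: 0.009
gripper_force: 15.0
```

```bash
python3 -c "
from h import *
go([.498,.102,.079]); s=snap('side')
b=s['img'][100:220,180:340,::-1]
cv2.imwrite('pics/s4.png',cv2.resize(b,(640,480),interpolation=2))"
```

```text
pos [0.4963 0.1205 0.1667] yaw 96.22 w 0.009 F [ 4.8 -5.5 -1.7] t 5.17
off [ 0.0005 -0.0183  0.0877]
```

View pics/s4.png

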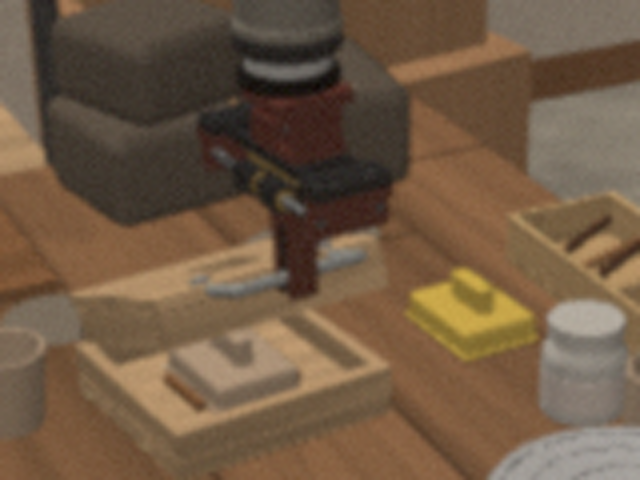

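The lid is rising with the bar in the fingers, and the cover shows in the base. I continue along the arc.

Call:
move_arm([
  {"offset": [0,0.0078,-0.0163],"roll": 0},
  {"offset": [0,0.009,-0.0156],"roll": 0},
  {"offset": [0,0.0102,-0.0149],"roll": 0},
  {"offset": [0,0.0113,-0.014],"roll": 0},
  {"offset": [0,0.0124,-0.0131],"roll": 0},
])

```text
clock: 5.63
position: [0.4905, 0.1687, 0.241]
tool_rot: [-0.053, 0.999, -0.003, 0.001]
contact_force: [0.3, -11.8, 7.3]
grip_width: 0.0092
gripper_force: 15.0
```

Call:
move_arm([
  {"offset": [0,0.0133,-0.0122],"roll": 0},
  {"offset": [0,0.0142,-0.0111],"roll": 0},
  {"offset": [0,0.015,-0.01],"roll": 0},
  {"offset": [0,0.0158,-0.0088],"roll": 0},
  {"offset": [0,0.0164,-0.0075],"roll": 0},
])

```text
clock: 6.05
position: [0.4819, 0.2444, 0.2916]
tool_rot: [-0.054, 0.999, -0.002, 0.001]
contact_force: [-4.1, -8.0, 12.9]
grip_width: 0.0094
gripper_force: 15.1
```

Call:
move_arm([
  {"offset": [0,0.016,-0.0078],"roll": 0},
  {"offset": [0,0.0172,-0.006],"roll": 0},
  {"offset": [0,0.0177,-0.004],"roll": 0},
  {"offset": [0,0.0179,-0.0027],"roll": 0},
  {"offset": [0,0.018,-0.0009],"roll": 0},
])

```text
clock: 6.47
position: [0.4712, 0.3339, 0.311]
tool_rot: [-0.055, 0.998, -0.0, 0.0]
contact_force: [-0.3, -0.7, 0.0]
grip_width: 0.0093
gripper_force: 15.0
```

```bash
python3 -c "
from h import *
go([.463,.420,.292],96.4)"
```

```text
roll -0.0011
pos [0.4712 0.3339 0.311 ] yaw 96.33 w 0.0093 F [-0.3 -0.7  0. ] t 6.47
off [-0.0013  0.0864  0.019 ]
```

Nearly vertical now, with almost no force. I continue past vertical.

Call:
move_arm([
  {"offset": [0,0.018,0.0005],"roll": 0},
  {"offset": [0,0.018,0.002],"roll": 0},
  {"offset": [0,0.0177,0.0033],"roll": 0},
  {"offset": [0,0.0174,0.0046],"roll": 0},
  {"offset": [0,0.012,0.0045],"roll": 0},
])

```text
clock: 6.88
position: [0.4614, 0.4194, 0.2946]
tool_rot: [-0.056, 0.998, 0.001, -0.0]
contact_force: [-1.0, 0.8, 2.5]
grip_width: 0.0094
gripper_force: 15.0
```

Call:
move_arm([
  {"offset": [0,0.001,0.0004],"roll": 0},
  {"offset": [0,0,0],"roll": 0},
  {"offset": [0,0,0],"roll": 0},
])

```text
clock: 7.13
position: [0.4615, 0.418, 0.2951]
tool_rot: [-0.056, 0.998, 0.0, -0.0]
contact_force: [-3.6, 2.6, 3.9]
grip_width: 0.0097
gripper_force: 15.0
```

```bash
python3 -c "
from h import *
go([.463,.420,.292],96.4); s=snap('side')
b=s['img'][50:230,140:380,::-1]
cv2.imwrite('pics/s5.png',cv2.resize(b,(640,480),interpolation=2))"
```

```text
roll -0.0003
pos [0.4615 0.418  0.2951] yaw 96.39 w 0.0097 F [-3.6  2.6  3.9] t 7.13
off [-0.0017  0.0019  0.0031]
```

View pics/s5.png

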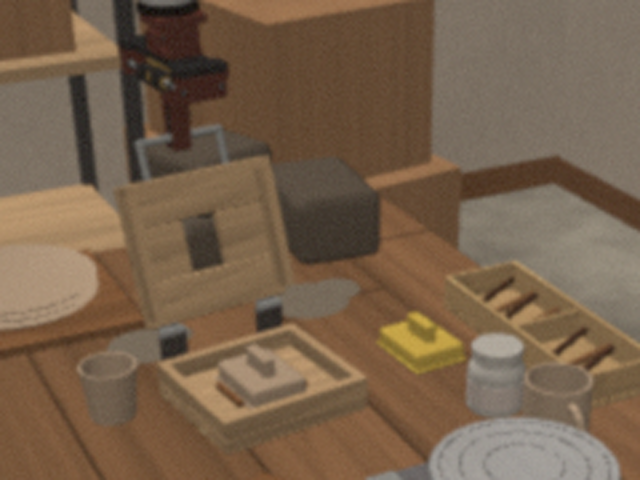

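The lid leans open past vertical with the bar in the fingers. I open them, then go up.

Call:
move_arm([
  {"offset": [0,0,0],"roll": 0},
  {"offset": [0,0,0],"roll": 0},
  {"offset": [0,0.003,0],"roll": 0},
  {"offset": [0,0.003,0],"roll": 0},
  {"offset": [0,0.003,0],"roll": 0},
], gripper=0.07)

```text
clock: 7.6
position: [0.4613, 0.4262, 0.2948]
tool_rot: [-0.055, 0.998, -0.0, 0.0]
contact_force: [-0.1, 0.1, 0.2]
grip_width: 0.0393
gripper_force: 0.0
```

Call:
move_arm([
  {"offset": [0,0,0],"roll": 0},
  {"offset": [0,0,-0.02],"roll": 0},
  {"offset": [0,0,-0.02],"roll": 0},
  {"offset": [0,0,-0.02],"roll": 0},
  {"offset": [0,0,0],"roll": 0},
])

```text
clock: 8.02
position: [0.4625, 0.4273, 0.3593]
tool_rot: [-0.055, 0.998, 0.002, 0.002]
contact_force: [0.7, -0.8, 0.3]
grip_width: 0.0693
gripper_force: 0.0
```

Call:
move_arm([
  {"offset": [0,-0.03,0],"roll": 0},
  {"offset": [0,-0.04,0],"roll": 0},
  {"offset": [0,-0.04,0],"roll": 0},
  {"offset": [0,-0.04,0],"roll": 0},
  {"offset": [0,-0.04,0],"roll": 0},
], gripper=0.05)

```text
clock: 8.43
position: [0.4818, 0.2354, 0.3542]
tool_rot: [-0.056, 0.998, -0.0, -0.0]
contact_force: [0.0, -0.4, 0.2]
grip_width: 0.05
gripper_force: 0.0
```

```bash
python3 -c "
from h import *
go([.485,.236,.17],186.4); s=snap('side','side6.png'); c=snap('top')
for n in('side','top'):
  for q in('cover','lid_bar'): print(n,q,[(round(d['score'],2),np.array(d['position']).round(3)) for d in nets.boxes_of(n,q)[:3]])
b=cv2.resize(s['img'][100:220,180:300,::-1],(400,400),interpolation=2);a=cv2.resize(c['img'][170:290,120:240,::-1],(400,400),interpolation=2)
cv2.imwrite('pics/s6.png',np.hstack([b,a]))"
```

```text
roll 1.5704
pos [0.4818 0.2354 0.3542] yaw 96.38 w 0.05 F [ 0.  -0.4  0.2] t 8.43
off [-0.0033  0.0003  0.1842]
side cover [(0.68, array([0.718, 0.238, 0.025])), (0.67, array([0.479, 0.215, 0.046])), (0.67, array([ 0.388, -0.18 ,  0.026]))]
side lid_bar [(0.69, array([0.467, 0.371, 0.175]))]
top cover [(0.65, array([0.484, 0.236, 0.042])), (0.58, array([ 0.394, -0.161,  0.028]))]
top lid_bar [(0.61, array([0.415, 0.436, 0.293]))]
```

View pics/s6.png

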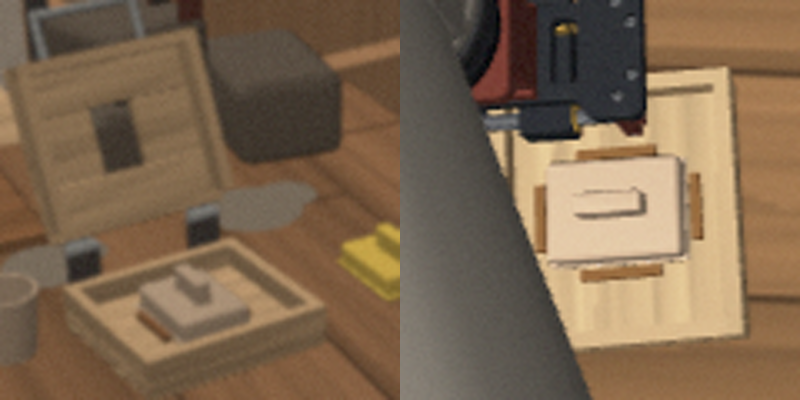

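The lid stays open, and the cover's top face shows in the right half with crop corners (547,165),(680,155),(687,253),(550,262).

```bash
python3 -c "
from h import *
c=snap('top'); f=lambda p:(np.array(p)-[400,0])*.3+[120,170]
p=back(c,f([(547,165),(680,155),(687,253),(550,262)]),.046);print(p.round(4),p.mean(0).round(4))
d=p[0]+p[3]-p[1]-p[2];print('len',np.linalg.norm(d)/2,'yaw',np.degrees(np.arctan2(d[1],d[0])))
print(back(c,f([(609,202)]),.07).round(4))
s=eyes.camera('side');print('side block-centre-ridge',back(s,[(180+192*.3,100+280*.3)],.07).round(4))
"
```

```text
[[0.5141 0.2883 0.046 ]
 [0.5248 0.1906 0.046 ]
 [0.4522 0.1804 0.046 ]
 [0.4423 0.2797 0.046 ]] [0.4834 0.2347 0.046 ]
len 0.09901463900602367 yaw 95.96476867246598
[[0.4839 0.235  0.07  ]]
side block-centre-ridge [[0.4783 0.219  0.07  ]]
```

Call:
move_arm([
  {"offset": [0,0,0],"roll": 0.12},
  {"offset": [0,0,0],"roll": 0.12},
  {"offset": [0,0,0],"roll": 0.12},
  {"offset": [0,0,0],"roll": 0.12},
  {"offset": [0,0,0],"roll": 0.12},
])

```text
clock: 9.25
position: [0.4817, 0.2389, 0.3546]
tool_rot: [0.244, 0.97, -0.0, -0.0]
contact_force: [-0.1, -0.5, 0.3]
grip_width: 0.0501
gripper_force: 0.0
```

Call:
move_arm([
  {"offset": [0,0,0],"roll": 0.12},
  {"offset": [0,0,0],"roll": 0.12},
  {"offset": [0,0,0],"roll": 0.12},
  {"offset": [0,0,0],"roll": 0.12},
  {"offset": [0,0,0],"roll": 0.12},
])

```text
clock: 9.67
position: [0.4817, 0.239, 0.3546]
tool_rot: [0.519, 0.855, -0.0, -0.0]
contact_force: [0.3, -0.9, -0.1]
grip_width: 0.05
gripper_force: 0.0
```

Call:
move_arm([
  {"offset": [0,0,0],"roll": 0.12},
  {"offset": [0,0,0],"roll": 0.12},
  {"offset": [0,0,0],"roll": 0.12},
  {"offset": [0,0,0],"roll": 0.0},
])

```text
clock: 10.0
position: [0.4817, 0.2389, 0.3546]
tool_rot: [0.663, 0.748, -0.0, 0.0]
contact_force: [-0.8, 0.1, 0.2]
grip_width: 0.05
gripper_force: 0.0
```

```bash
python3 -c "
from h import *
go([.485,.236,.12],186.4)
print(robot.state()['joint_positions'].round(2))"
```

```text
roll 0.0082
pos [0.4817 0.2389 0.3546] yaw 6.87 w 0.05 F [-0.8  0.1  0.2] t 10.0
off [-0.0032  0.003   0.2346]
[-0.91  0.15  0.38  1.75 -0.06  1.25 -0.39]
```

Call:
move_arm([
  {"offset": [-0.0037,0.002,0.03],"roll": 0.008},
  {"offset": [0,0,0.04],"roll": 0},
  {"offset": [0,0,0.04],"roll": 0},
  {"offset": [0,0,0.04],"roll": 0},
  {"offset": [0,0,0.04],"roll": 0},
])

```text
clock: 10.42
position: [0.4842, 0.235, 0.1633]
tool_rot: [0.663, 0.748, 0.0, 0.0]
contact_force: [0.3, 0.2, -0.3]
grip_width: 0.0498
gripper_force: 0.0
```

Call:
move_arm([
  {"offset": [0,0,0.03],"roll": 0},
  {"offset": [0,0,0.015],"roll": 0},
  {"offset": [0,0,0],"roll": 0},
  {"offset": [0,0,0],"roll": 0},
])

```text
clock: 10.75
position: [0.4841, 0.2345, 0.1194]
tool_rot: [0.664, 0.747, -0.001, -0.0]
contact_force: [0.5, 0.3, 0.1]
grip_width: 0.0502
gripper_force: 0.0
```

```bash
python3 -c "
from h import *
go([.484,.235,.063],186); s=snap('side')
b=cv2.resize(s['img'][100:220,180:300,::-1],(560,560),interpolation=2)
cv2.imwrite('pics/s7.png',b)"
```

```text
roll 0.0127
pos [0.4841 0.2345 0.1194] yaw 6.73 w 0.0502 F [0.5 0.3 0.1] t 10.75
off [0.0005 0.     0.0564]
```

View pics/s7.png

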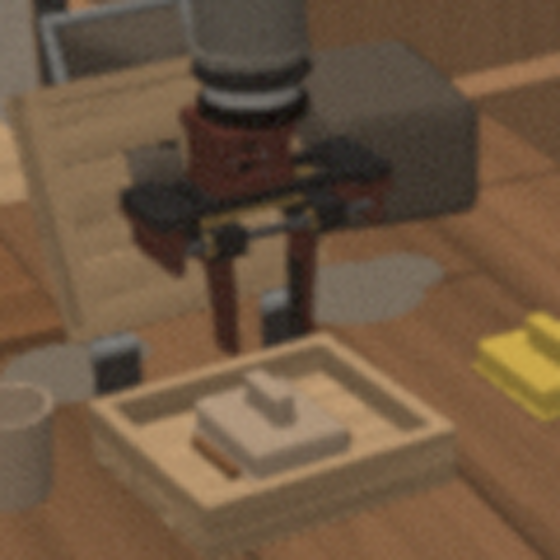

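The open fingers hang centred over the ridge. I descend, slowly at the end.

Call:
move_arm([
  {"offset": [0,0,0.02],"roll": 0.012},
  {"offset": [0,0,0.015],"roll": 0},
  {"offset": [0,0,0.01],"roll": 0},
  {"offset": [0,0,0.005],"roll": 0},
  {"offset": [0,0,0.005],"roll": 0},
])

```text
clock: 11.22
position: [0.4852, 0.2347, 0.0656]
tool_rot: [0.67, 0.742, 0.001, 0.0]
contact_force: [-0.1, -0.2, 0.7]
grip_width: 0.0498
gripper_force: 0.0
```

Call:
move_arm([
  {"offset": [0,0,0],"roll": 0},
  {"offset": [0,0,0],"roll": 0},
  {"offset": [0,0,0],"roll": 0},
  {"offset": [0,0,0],"roll": 0},
  {"offset": [0,0,0],"roll": 0},
], gripper=0, grip_force=12)

```text
clock: 11.63
position: [0.4848, 0.2343, 0.0654]
tool_rot: [0.67, 0.742, 0.0, 0.0]
contact_force: [-0.5, 0.8, -0.2]
grip_width: 0.0202
gripper_force: 0.0
```

Call:
move_arm([
  {"offset": [0,0,0],"roll": 0},
  {"offset": [0,0,0],"roll": 0},
  {"offset": [0,0,0],"roll": 0},
])

```text
clock: 11.88
position: [0.485, 0.2343, 0.0654]
tool_rot: [0.67, 0.742, 0.0, 0.0]
contact_force: [0.4, -0.6, 4.0]
grip_width: 0.0161
gripper_force: 12.0
```

Call:
move_arm([
  {"offset": [0,0,-0.005],"roll": 0},
  {"offset": [0,0,-0.01],"roll": 0},
  {"offset": [0,0,-0.015],"roll": 0},
  {"offset": [0,0,-0.02],"roll": 0},
  {"offset": [0,0,-0.02],"roll": 0},
], grip_force=16)

```text
clock: 12.3
position: [0.4837, 0.2336, 0.1357]
tool_rot: [0.67, 0.742, -0.001, -0.0]
contact_force: [0.2, 1.3, -3.2]
grip_width: 0.0161
gripper_force: 16.0
```

Call:
move_arm([
  {"offset": [0,0,-0.02],"roll": 0},
  {"offset": [0,0,-0.02],"roll": 0},
  {"offset": [0,0,-0.02],"roll": 0},
  {"offset": [0,0,-0.015],"roll": 0},
  {"offset": [0,0,-0.005],"roll": 0},
])

```text
clock: 12.72
position: [0.4852, 0.2344, 0.2176]
tool_rot: [0.67, 0.742, 0.002, 0.0]
contact_force: [0.0, -0.1, -2.2]
grip_width: 0.016
gripper_force: 16.0
```

```bash
python3 -c "
from h import *
go([.594,-.191,.215]); print(robot.state()['gripper_force'])"
```

```text
pos [0.4852 0.2344 0.2176] yaw 5.83 w 0.016 F [ 0.  -0.1 -2.2] t 12.72
off [-0.4342  0.065   0.002 ]
15.999383926391602
```

Held and lifted clear. I carry it to the wheel.

Call:
move_arm([
  {"offset": [-0.01,0.0015,0],"roll": 0},
  {"offset": [-0.02,0.003,0],"roll": 0},
  {"offset": [-0.028,0.0042,0],"roll": 0},
  {"offset": [-0.028,0.0042,0],"roll": 0},
  {"offset": [-0.028,0.0042,0],"roll": 0},
])

```text
clock: 13.13
position: [0.5122, 0.1202, 0.2136]
tool_rot: [0.67, 0.742, -0.001, -0.0]
contact_force: [0.9, -0.1, -2.8]
grip_width: 0.0158
gripper_force: 16.0
```

Call:
move_arm([
  {"offset": [-0.028,0.0042,0],"roll": 0},
  {"offset": [-0.028,0.0042,0],"roll": 0},
  {"offset": [-0.028,0.0042,0],"roll": 0},
  {"offset": [-0.028,0.0042,0],"roll": 0},
  {"offset": [-0.028,0.0042,0],"roll": 0},
])

```text
clock: 13.55
position: [0.5471, -0.017, 0.2136]
tool_rot: [0.67, 0.742, -0.001, -0.001]
contact_force: [1.1, -0.3, -2.6]
grip_width: 0.016
gripper_force: 16.0
```

Call:
move_arm([
  {"offset": [-0.028,0.0042,0],"roll": 0},
  {"offset": [-0.028,0.0042,0],"roll": 0},
  {"offset": [-0.028,0.0042,0],"roll": 0},
  {"offset": [-0.028,0.0042,0],"roll": 0},
  {"offset": [-0.028,0.0042,0],"roll": 0},
])

```text
clock: 13.97
position: [0.5821, -0.1538, 0.2134]
tool_rot: [0.67, 0.742, -0.001, -0.001]
contact_force: [-0.7, -0.1, -3.5]
grip_width: 0.0156
gripper_force: 16.0
```

Call:
move_arm([
  {"offset": [-0.02,0.003,0],"roll": 0},
  {"offset": [-0.012,0.0018,0],"roll": 0},
  {"offset": [-0.008,0.0015,0],"roll": 0},
  {"offset": [0,0,0],"roll": 0},
  {"offset": [0,0,0],"roll": 0},
])

```text
clock: 14.38
position: [0.5934, -0.1901, 0.2143]
tool_rot: [0.67, 0.742, -0.0, -0.001]
contact_force: [0.3, 0.0, -2.5]
grip_width: 0.0163
gripper_force: 16.0
```

```bash
python3 -c "
from h import *
go([.594,-.191,.16]); s=snap('side')
b=cv2.resize(s['img'][90:290,220:450,::-1],(690,600),interpolation=2)
cv2.imwrite('pics/s8.png',b)"
```

```text
pos [ 0.5934 -0.1901  0.2143] yaw 5.87 w 0.0163 F [ 0.3  0.  -2.5] t 14.38
off [-0.001   0.0006  0.0543]
```

View pics/s8.png

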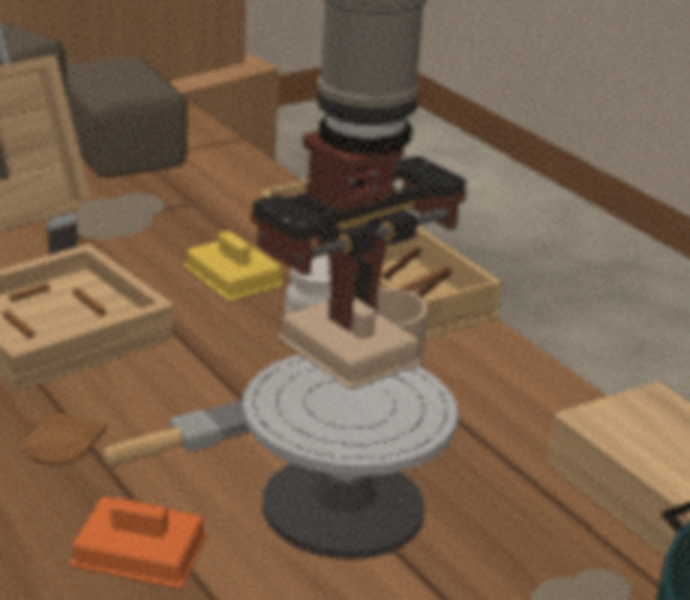

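The cover hangs level over the head with its brush and pots undisturbed. Contact is expected at TCP z about 0.159, so I feel for it from 0.17 down.

Call:
move_arm([
  {"offset": [0,0,0.015],"roll": 0},
  {"offset": [0,0,0.012],"roll": 0},
  {"offset": [0,0,0.008],"roll": 0},
  {"offset": [0,0,0.004],"roll": 0},
  {"offset": [0,0,0],"roll": 0},
])

```text
clock: 14.85
position: [0.5931, -0.19, 0.1746]
tool_rot: [0.67, 0.743, -0.001, -0.001]
contact_force: [0.2, 0.3, -2.7]
grip_width: 0.016
gripper_force: 16.0
```

Call:
move_arm([
  {"offset": [0,0,0.003],"roll": 0},
  {"offset": [0,0,0.002],"roll": 0},
  {"offset": [0,0,0.002],"roll": 0},
  {"offset": [0,0,0],"roll": 0},
])

```text
clock: 15.18
position: [0.5937, -0.1909, 0.1688]
tool_rot: [0.67, 0.742, -0.0, -0.0]
contact_force: [-0.6, 0.1, -3.6]
grip_width: 0.0159
gripper_force: 16.0
```

Call:
move_arm([
  {"offset": [0,0,0.002],"roll": 0},
  {"offset": [0,0,0.002],"roll": 0},
  {"offset": [0,0,0.0],"roll": 0},
])

```text
clock: 15.43
position: [0.5936, -0.1909, 0.1646]
tool_rot: [0.67, 0.742, -0.0, -0.0]
contact_force: [0.0, 0.5, -3.0]
grip_width: 0.0159
gripper_force: 16.0
```

Call:
move_arm([
  {"offset": [0,0,0.001],"roll": 0},
  {"offset": [0,0,0.001],"roll": 0},
  {"offset": [0,0,0.0],"roll": 0},
])

```text
clock: 15.68
position: [0.5937, -0.1909, 0.1628]
tool_rot: [0.67, 0.742, -0.0, -0.0]
contact_force: [0.7, 0.4, -2.1]
grip_width: 0.0158
gripper_force: 16.0
```

Call:
move_arm([
  {"offset": [0,0,0.001],"roll": 0},
  {"offset": [0,0,0.001],"roll": 0},
  {"offset": [0,0,0.0],"roll": 0},
])

```text
clock: 15.93
position: [0.5939, -0.191, 0.1621]
tool_rot: [0.67, 0.742, 0.0, 0.0]
contact_force: [-3.0, 0.8, 6.1]
grip_width: 0.0162
gripper_force: 16.0
```

Call:
move_arm([
  {"offset": [0,0,0.001],"roll": 0},
  {"offset": [0,0,0.0],"roll": 0},
])

```text
clock: 16.1
position: [0.5939, -0.191, 0.1621]
tool_rot: [0.67, 0.742, 0.001, -0.0]
contact_force: [-6.0, 2.7, 14.3]
grip_width: 0.016
gripper_force: 16.0
```

Landed at z = 0.162. I back off the excess command, then release.

Call:
move_arm([
  {"offset": [0,0,-0.0015],"roll": 0},
  {"offset": [0,0,0],"roll": 0},
])

```text
clock: 16.27
position: [0.5942, -0.1911, 0.1621]
tool_rot: [0.67, 0.742, 0.0, 0.001]
contact_force: [-2.3, 0.6, 6.6]
grip_width: 0.0162
gripper_force: 16.0
```

Call:
move_arm([
  {"offset": [0,0,0],"roll": 0},
  {"offset": [0,0,0],"roll": 0},
  {"offset": [0,0,0],"roll": 0},
  {"offset": [0,0,0],"roll": 0},
  {"offset": [0,0,0],"roll": 0},
], gripper=0.045)

```text
clock: 16.68
position: [0.5938, -0.191, 0.1613]
tool_rot: [0.67, 0.742, -0.0, -0.0]
contact_force: [-0.1, 1.0, 0.3]
grip_width: 0.0438
gripper_force: 0.0
```

Call:
move_arm([
  {"offset": [0,0,-0.01],"roll": 0},
  {"offset": [0,0,-0.02],"roll": 0},
  {"offset": [0,0,-0.03],"roll": 0},
  {"offset": [0,0,-0.04],"roll": 0},
  {"offset": [0,0,-0.03],"roll": 0},
])

```text
clock: 17.1
position: [0.5939, -0.1915, 0.2948]
tool_rot: [0.67, 0.742, 0.0, 0.001]
contact_force: [0.7, -0.5, 0.4]
grip_width: 0.0448
gripper_force: 0.0
```

Call:
move_arm([
  {"offset": [0,0,0],"roll": 0},
  {"offset": [0,0,0],"roll": 0},
  {"offset": [0,0,0],"roll": 0},
])

```text
clock: 17.35
position: [0.5934, -0.1907, 0.2913]
tool_rot: [0.67, 0.742, 0.0, -0.0]
contact_force: [-0.5, 0.3, -1.1]
grip_width: 0.0449
gripper_force: 0.0
```

```bash
python3 -c "
from h import *
go([.594,-.191,.16]); s=snap('side')
cv2.imwrite('pics/s9.png',cv2.resize(s['img'][70:310,140:460,::-1],(800,600),interpolation=2))"
```

```text
pos [ 0.5934 -0.1907  0.2913] yaw 5.85 w 0.0449 F [-0.5  0.3 -1.1] t 17.35
off [-0.0004  0.0006  0.1313]
```

View pics/s9.png

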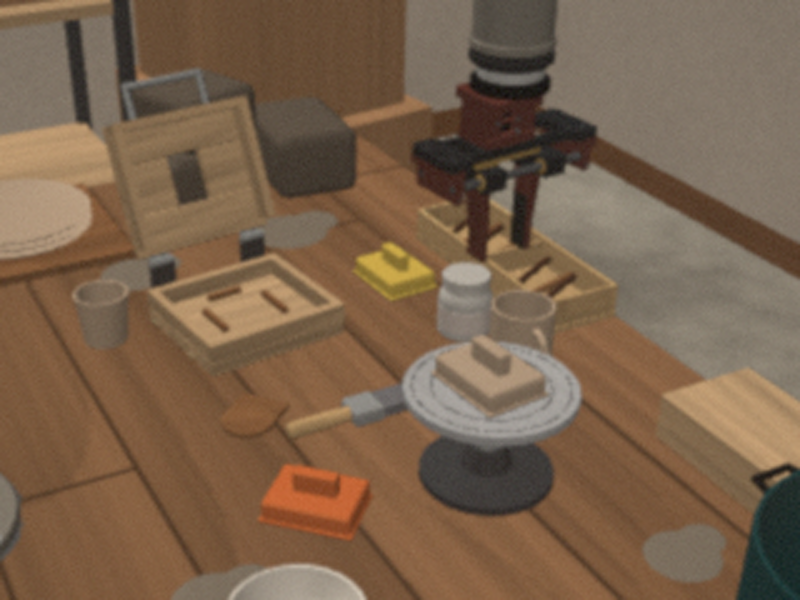

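The cover sits flat and centred on the wheel head at (490,380). The lid is open, the bystanders are in place and the arm is clear.

```bash
python3 -c "
from h import *
print(robot.sign_off())"
```

```text
the job is handed in; nothing more can be done
None
```

The job is handed in, but no verdict came back: in the last picture the lid stands open past vertical, the cover sits flat and centred on the wheel head, and the other pots and tools look undisturbed.

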